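# Drip tray into the washstand rack

### The job

Slide the metal drip tray, with its wooden handle towards you, into the steel rack on the lowest pair of rails that clears what is standing inside the rack. Press it gently all the way home, past the spring roller and up to the stop, then let go and leave everything else on the ledge where it stands.

Things in the scene. Friction and masses are not known exactly. Their poses are not given: they have to be found in the camera images.
- tray: Loose flat aluminium drip tray, about 220 g: sheet 120 mm deep (x), 150 mm wide (y), 4 mm thick, rims to 14 mm high at front and sides (sides set in 5 mm). Origin: centre of the sheet's underside; z up. The rear edge (x = +60 mm) enters the rack first; on it lies a rounded bead, top 10 mm above the underside, crest at x = 54 mm. A handle sticks out of the front edge (x = -60 mm).
- handle (a point): Best grip point on the tray's handle, an upright wooden plate 10 mm thick (tray y), tray x -60 to -125 mm, z 0 to 50 mm. This point: x = -105, y = 0, z = 30 mm in the tray's frame. Pinch across the thickness, firmly: the tray overhangs the grip and droops a few mm in a loose one. Nearer the tray a hand can foul the rack.
- rack: Fixed open steel rack on the ledge, 184 mm wide, 180 mm high, open on top and at the front (-x, facing the robot). Origin: centre of its foot at ledge level; x points in along the rails, z up. Three rail pairs, x -40 to 72 mm with lips flared outward to x = -50 mm. The sheet's underside slides on their tops, 60, 105, 150 mm above the origin. The tray must not press on the rack with over 25 N.
- rails_low (a point): Middle between the lowest pair of rails at their front end, level with their tops (rack x = -40, y = 0, z = 60 mm). Each rail is an angle: a ledge 12 mm wide under the sheet and an upstanding side 14 mm high; the sides of a pair are 158 mm apart for the 150 mm sheet.
- rails_mid (a point): The same point of the middle pair of rails (rack x = -40, y = 0, z = 105 mm). A third, top pair is at z = 150 mm; it is never the right one.
- pin1 (a joint): Travel (m) of a light feeler pin (under 1 N) in the stop at the back of the lowest rails: 0 free, 0.006 with the tray's rear edge hard on the stop. The stop is adjustable: with the tray home its origin is at rack x = -22 to +4 mm, not measured, so feel for it. About 7 mm before home the rear bead must lift and pass a sprung white roller, 8 mm above the rail tops: 4 to 10 N of push.
- pin2 (a joint): The same pin for the stop of the middle rail pair, which has the same depth.
- mug: Purple plastic mug with a side handle (its +y), 85 mm high, 80 mm across. Origin: centre of its underside. Loose. Either this or the soap box stands on the floor of the rack, 30 to 36 mm in front of its centre. With the mug in the rack the lowest rails are too low, the middle pair clears it by 20 mm.
- soapbox: Green plastic soap box with closed flip-top lid, 72 by 107 mm, 38 mm high. Origin: centre of its underside. Loose. If it is the one inside the rack, the lowest rail pair clears it by 22 mm.
- pitcher: Steel pitcher, 180 mm high, 116 mm across, handle at its +y side. Origin: centre of its underside. Bystander.
- tongue_cleaner: Flat bamboo tongue cleaner, 150 mm strip along x with a wider 30 mm head at +x, 5 mm thick. Origin: underside, middle of the strip. Bystander.
- glass: Clear drinking glass, 100 mm high, 70 mm across. Origin: centre of its underside. Bystander.
- oil: White plastic hair-oil bottle with a cap, 150 mm high, 54 mm across. Origin: centre of its underside. Bystander.
- pumice: Round reddish pumice foot stone, 60 mm across, 28 mm high. Origin: centre of its underside. Bystander. All loose things stand on the granite slab, whose top is 90 mm above the work surface; it spans x 0.36 to 0.88 m, y -0.49 to 0.49 m.
Things that resemble listed ones, but are neither listed nor needed, are in the scene too. Of the things shaped like the mug, the purple one is meant.

How it is judged:
By the outcome, as a careful person would: the job done as asked, in the order asked, and still so for the second after the job is handed in, with the robot touching nothing.
It also fails if it takes over 54 s, if anything falls off the work surface, if the arm or the gripper's body presses on something with over 40 N, if the wrist force passes 120 N, or if a joint passes its speed limit or range.

### The arm

A 7-joint arm with a two-finger parallel gripper is mounted at the origin on the work surface. World frame = base frame: x ahead of the robot, y to its left, z up, the work surface at z = 0. Lengths are in mm, angles in rad, forces in N, time in s.
With the tool pointing down it reaches from about 400 to 875 mm from the base axis. Payload 4.4 kg.
Tool frame: the origin (TCP) lies on the centre line of the jaws, within the pads' length; the fingertips stand 19 mm ahead of it and the grasp point (between the pads) is the TCP; z points along the fingers, y is the line along which they close (so a half turn about z gives the same grasp; the last joint's range is limited). The gripper opens to 85 mm and grips with 20 to 120 N. Pads are 22 mm wide; open, the fingers measure 114 mm over their backs; the gripper's body (76 mm by 85 mm) begins 54 mm behind the grasp point. The pads swing forward as they close: fully open they stand 13 mm farther back than shut.
Start: joints at [1.144, 0.628, 0.038, 1.517, -0.027, 0.996, -0.02], TCP at [229.492, -608.154, 250.313] pointing down, gripper open.
Joint ranges: [-3.06, 3.06], [-0.37, 2.12], [-1.25, 1.32], [0.18, 2.47], [-1.1, 4.24], [0.23, 1.98], [-2.94, 2.94]. Speed limits (rad/s): [2.57, 2.57, 3.14, 3.14, 3.14, 3.14, 3.14].

### API

Orientations are given as [roll, pitch, yaw] about the fixed x, y, z axes, in that order (R = Rz(yaw) Ry(pitch) Rx(roll)).
In Python, from cell import ctrl, viewer, silhouettes gives the robot as it stands.
- The arm moves only by the shell command python3 -m creep 'ROWS'. ROWS is JSON, a list of rows, each an object with "jaw": the gripper command: -1 is shut, 1 is fully open, values between are in proportion; "xyz": the shift along the tool's x, y, z in mm, a list of three; "angular": the turn, a rotation vector about the tool's x, y, z in rad, a list of three. In form: [{"jaw": jaw, "xyz": [tx, ty, tz], "angular": [rx, ry, rz]}, ...]. A call has 1 to 12 rows; each row is the pose to reach, as a shift and turn from the pose commanded when the call began, along the tool's axes at that moment; what a row does not reach only later rows make up. A row lasts 1/8 s, in which the tool goes at most 62.5 mm and 10.7 degrees, less where a joint would pass 70% of its speed; a pose out of reach is approached as far as the arm can. A call with a gripper value outside its range is refused whole. The fingers move at their own pace and stop on an object; the grip force is fixed at half the most. Time passes only in rows, so rows that repeat a pose let the fingers close. It gives the time, the measured TCP pose, the force, the opening and the grip force at its end, in the units of the state.
- ctrl.read_state(): the state, without advancing time (a new reading comes with each control period).
- viewer.get_image(name): name is "scene" or "top"; returns (picture, depth): 480x640x3 uint8, red, green, blue; 480x640 float32, mm along the optical axis (not along the pixel's ray), 0 where there is no reading.
- viewer.camera_model(name): a dict with "fx", "fy", "cx", "cy" (pixels), "T" (4x4, takes a point from camera to world coordinates). Camera axes: x right, y down, z forward; pixel columns grow to the right and rows downward; lengths in mm; the calibration is good to about 2 mm. A picture is of the moment at which its call begins. camera_model takes no time and is no camera call.
- ctrl.finish_job(): hands the job in; it is judged then, once.
Trained networks look in the newest picture that a camera, given by its name, has taken for a name from the list of things; names that differ only in an ending like _2 or _b are one class to them, and where a whole thing is asked for, a point or a joint stands for the part that bears it (a point fixed in the world has none). Each returns a list of dicts, best first, with "score" (0 to 1); they miss things now and then, are a little off and sometimes report something else, mostly with a low value. They report only what shows in the picture. A call takes as long as a camera call. They do not tell look-alikes from the thing itself.
- silhouettes(camera, target): "pixels" (480x640 bool, what is visible of it) and "xy" ([column, row] in pixels, amid what is visible of it).
The state is a dict: "clock": time; "qpos": joint angles; "qd": joint speeds; "tau": joint torques, N m; "eef_pos": TCP position; "tool_rot": TCP orientation; "force": force on the tool from outside, world axes, zero at the start; "torque": the same for the moment, N m; "width": finger opening in mm; "gripper_force": force on a finger pad.
Only numpy, scipy, OpenCV 4.12 (cv2) and the standard library are available. Lean on these libraries where they do the work, as an engineer would, in place of code of your own. Each camera call takes 0.05 s, during which the arm holds its last target. There are 200 camera calls.

## Working session

There is one attempt and no reset: what is moved stays moved. The work goes in short steps, Python scripts to look and compute and a shell command to move; the robot and the scene stay as the last step left them, time stands still between calls to the robot, and variables do not carry over. Pictures are saved under pics/ and viewed, at most 10 in all, crops included, and the job is handed in when it is done.

```bash
mkdir -p pics; ls
cat > h.py <<'E'
import numpy as np,cv2
from cell import ctrl,viewer,silhouettes
def cloud(n,d):
    m=viewer.camera_model(n);T=np.array(m["T"])
    v,u=np.mgrid[:480,:640]
    P=np.stack([(u-m["cx"])/m["fx"]*d,(v-m["cy"])/m["fy"]*d,d],-1)
    return P@T[:3,:3].T+T[:3,3]
E
python3 - <<'E'
from h import *
s=ctrl.read_state();print({k:np.round(s[k],3) for k in s})
for n in("scene","top"):
    im,d=viewer.get_image(n);cv2.imwrite(f"pics/{n}0.png",im[...,::-1]);np.save(n+"_d.npy",d)
    P=cloud(n,d)
    m=viewer.camera_model(n);print(n,np.round(m["T"],2).tolist(),m["fx"])
    for t in("tray","handle","rack","mug","soapbox"):
        for r in silhouettes(n,t)[:3]:
            q=P[r["pixels"]&(d>0)]
            if len(q): print(n,t,round(r["score"],2),r["xy"],np.round(np.median(q,0)),np.round(np.percentile(q,2,0)),np.round(np.percentile(q,98,0)))
E
```

```text
pics
{'clock': np.float64(0.0), 'qpos': array([ 1.144,  0.629,  0.038,  1.518, -0.027,  0.996, -0.02 ]), 'qd': array([ 0.001,  0.001, -0.001, -0.   ,  0.001,  0.001, -0.001]), 'tau': array([ 0.0000e+00, -5.6340e+01,  1.2260e+00, -1.9345e+01,  1.1000e-02,
        1.1000e-02,  0.0000e+00]), 'eef_pos': array([ 229.279, -607.608,  249.381]), 'tool_rot': array([-3.14 ,  0.   ,  0.361]), 'force': array([-0.632,  0.013,  0.612]), 'torque': array([-0.   ,  0.028, -0.029]), 'gripper_force': np.float64(0.0), 'width': np.float64(85.044)}
scene [[0.57, 0.56, -0.6, 1227.13], [0.82, -0.38, 0.42, -489.61], [0.0, -0.74, -0.68, 927.34], [0.0, 0.0, 0.0, 1.0]] 573.7697528857426
scene tray 0.74 [402.3, 253.6] [603. 136.  94.] [503.  75.  90.] [676. 223. 137.]
scene tray 0.36 [277.6, 327.1] [ 703. -221.  200.] [ 594. -307.   91.] [ 744. -116.  271.]
scene handle 0.81 [397.9, 255.3] [602. 136.  94.] [501.  74.  89.] [677. 224. 138.]
scene rack 0.63 [277.0, 326.4] [ 703. -222.  198.] [ 595. -307.   90.] [ 744. -114.  271.]
scene mug 0.79 [155.3, 256.0] [ 272. -259.   57.] [ 219. -322.   13.] [ 299. -218.  
[... 379 characters left out ...]
1.0]] 620.4297549823106
top tray 0.96 [269.0, 208.6] [608. 149.  94.] [513.  78.  87.] [675. 228. 139.]
top tray 0.4 [334.3, 253.7] [507. -11.  94.] [398. -27.  87.] [567.  -1. 100.]
top handle 0.84 [267.5, 205.6] [608. 149.  95.] [519.  79.  88.] [673. 225. 139.]
top rack 0.75 [432.8, 168.6] [ 684. -215.  240.] [ 584. -300.   93.] [ 740. -106.  272.]
top mug 0.67 [435.8, 361.5] [ 258. -261.   11.] [ 221. -315.   -2.] [ 294. -213.   88.]
top mug 0.62 [414.5, 207.8] [ 615. -193.  117.] [ 552. -227.   90.] [ 646. -152.  178.]
top mug 0.46 [512.1, 193.2] [ 631. -402.  186.] [ 613. -431.   92.] [ 671. -386.  242.]
top soapbox 0.96 [303.1, 123.4] [804.  68. 127.] [773.  17.  99.] [845. 119. 134.]
```

View pics/scene0.png

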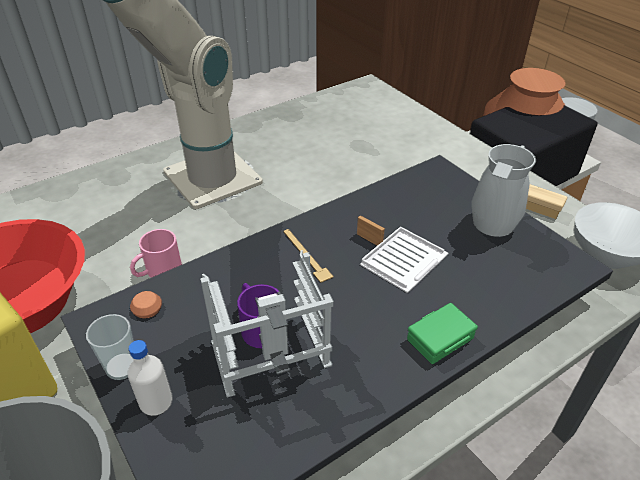

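View pics/top0.png

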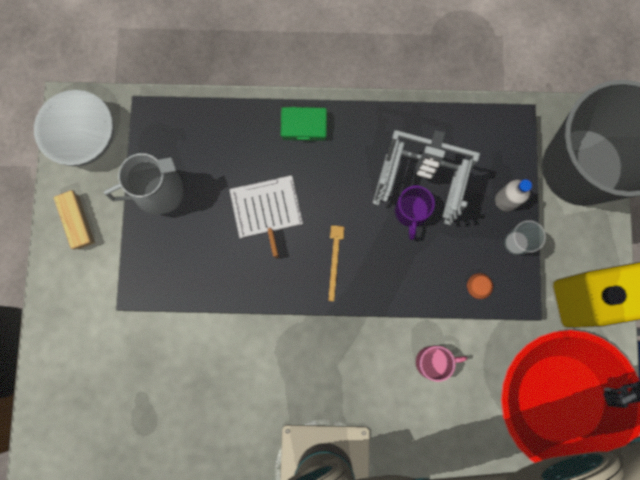

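The purple mug stands in the rack (scene ~(258,310), top ~(415,207)), and the soap box is outside it (442,333). That means the middle rails. The tray's handle points towards the robot (top ~(274,243)), and the rack opens towards -x with a slight yaw.

```bash
cat > m1.py <<'E'
from h import *
ims=np.full((560,780,3),255,np.uint8)
D={}
for n in("scene","top"):
    d=np.load(n+"_d.npy");P=cloud(n,d).reshape(-1,3)
    D[n]=P[d.reshape(-1)>0]
def sel(P,lo,hi): return P[((P>lo)&(P<hi)).all(1)]
def axis(q):
    (vx,vy,x,y)=cv2.fitLine(q[:,:2].astype(np.float32),cv2.DIST_HUBER,0,.01,.01).ravel();return round(float(np.arctan2(vy,vx)),3),q[:,:2].mean(0).round(1)
for n,P in D.items():
    h=sel(P,[480,70,112],[580,180,150]);print(n,"handle",len(h),axis(h),np.percentile(h,[1,50,99],axis=0).round(0).tolist())
    t=sel(P,[500,60,92.5],[690,235,112]);print(n,"tray",cv2.minAreaRect(t[:,:2].astype(np.float32)),t[:,2].mean())
    print(n,"ledge z",np.median(sel(P,[450,50,70],[500,200,110])[:,2]))
    r=sel(P,[560,-330,100],[780,-90,290])
    for lo,hi in((180,215),(222,262),(262,285)):
        k=r[(r[:,2]>lo)&(r[:,2]<hi)];print(n,"rack",lo,len(k),cv2.minAreaRect(k[:,:2].astype(np.float32)))
    # plan plots: rack 3px/mm
    for p in r[r[:,2]>170]:
        c=(0,0,255) if p[2]<215 else (0,160,0) if p[2]<262 else (255,0,0)
        off=0 if n=="scene" else 390
        u=int(off+(-90-p[1])*1.6);v=int((790-p[0])*2.2)
        if 0<=u<780 and 0<=v<560: cv2.circle(ims,(u,v),1,c,-1)
cv2.imwrite("pics/plan.png",ims)
E
python3 m1.py
```

```text
scene handle 335 (0.253, array([525.8, 126.4])) [[492.0, 117.0, 112.0], [526.0, 126.0, 130.0], [555.0, 139.0, 141.0]]
scene tray ((595.1207275390625, 148.6338653564453), (192.58436584472656, 167.35899353027344), 2.4184091091156006) 95.95587015810565
scene ledge z 89.13519186561695
scene rack 180 1190 ((659.69580078125, -205.16221618652344), (184.3477020263672, 121.73971557617188), 75.39842987060547)
scene rack 222 2458 ((668.777587890625, -207.75143432617188), (183.9281005859375, 158.9236602783203), 75.34980010986328)
scene rack 262 754 ((679.5601196289062, -210.25941467285156), (183.59849548339844, 139.91592407226562), 74.87687683105469)
top handle 153 (0.24, array([521. , 128.7])) [[490.0, 118.0, 113.0], [521.0, 129.0, 139.0], [553.0, 141.0, 146.0]]
top tray ((595.561279296875, 147.516845703125), (174.6470489501953, 188.84893798828125), 89.8910140991211) 96.0055946859404
top ledge z 89.83712248838287
top rack 180 368 ((642.9202880859375, -200.34591674804688), (183.84840393066406, 141.0856170654297), 75.47506713867188)
top rack 222 1476 ((668.3278198242188, -206.76551818847656), (184.4749755859375, 157.38621520996094), 75.77987670898438)
top rack 262 515 ((676.9912719726562, -208.85324096679688), (183.2837677001953, 142.06578063964844), 75.13713836669922)
```

View pics/plan.png

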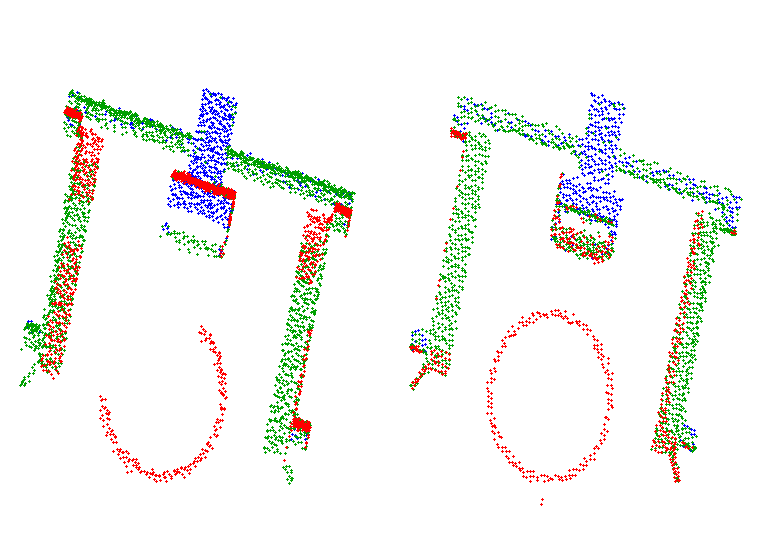

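```bash
python3 -m creep '[{"jaw":0,"xyz":[521,-588,15],"angular":[0,0,0.116]},{"jaw":0,"xyz":[521,-588,15],"angular":[0,0,0.116]},{"jaw":0,"xyz":[521,-588,15],"angular":[0,0,0.116]},{"jaw":0,"xyz":[521,-588,15],"angular":[0,0,0.116]},{"jaw":0,"xyz":[521,-588,15],"angular":[0,0,0.116]},{"jaw":0,"xyz":[521,-588,15],"angular":[0,0,0.116]},{"jaw":0,"xyz":[521,-588,15],"angular":[0,0,0.116]},{"jaw":0,"xyz":[521,-588,15],"angular":[0,0,0.116]},{"jaw":0,"xyz":[521,-588,15],"angular":[0,0,0.116]},{"jaw":0,"xyz":[521,-588,15],"angular":[0,0,0.116]},{"jaw":0,"xyz":[521,-588,15],"angular":[0,0,0.116]},{"jaw":0,"xyz":[521,-588,15],"angular":[0,0,0.116]}]'
```

```text
clock: 2.1
eef_pos: [497.5, 94.5, 236.3]
tool_rot: [3.141, -0.001, 0.245]
force: [1.7, -0.5, 0.6]
width: 42.8
gripper_force: 0.0
```

```bash
python3 -m creep '[{"jaw":0,"xyz":[15,-22,30],"angular":[0,0,0]},{"jaw":0,"xyz":[15,-22,50],"angular":[0,0,0]},{"jaw":0,"xyz":[15,-22,50],"angular":[0,0,0]}]'
python3 - <<'E'
from h import *
P={}
im,d=viewer.get_image("top");np.save("top_d.npy",d);cv2.imwrite("pics/top1.png",cv2.resize(im[120:290,190:390,::-1],None,fx=3,fy=3))
im,d=viewer.get_image("scene");np.save("scene_d.npy",d);cv2.imwrite("pics/scene1.png",cv2.resize(im[140:310,300:500,::-1],None,fx=3,fy=3))
s=ctrl.read_state();print(s["eef_pos"],s["tool_rot"])
E
```

```text
clock: 2.48
eef_pos: [504.9, 117.5, 184.8]
tool_rot: [3.141, 0.003, 0.246]
force: [-0.0, 0.4, 0.0]
width: 42.4
gripper_force: 0.0
[506.22977307 117.09025236 186.54434342] [ 3.14135029e+00 -6.31191857e-04  2.44008753e-01]
```

View pics/scene1.png

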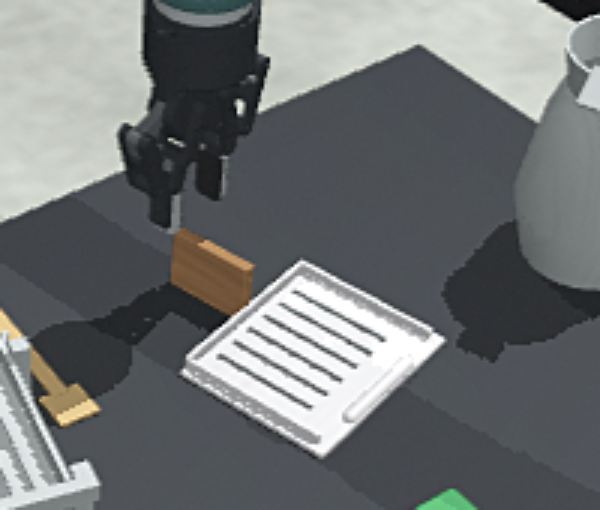

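The gripper hovers over the robot-side end of the handle (crop ~(190,230)), with the fingers lined up across it. I'll correct slightly, descend and close.

```bash
python3 -m creep '[{"jaw":0,"xyz":[5.5,-8,5],"angular":[0,0,0]},{"jaw":0,"xyz":[5.5,-8,35],"angular":[0,0,0]},{"jaw":0,"xyz":[5.5,-8,60],"angular":[0,0,0]},{"jaw":0,"xyz":[5.5,-8,66],"angular":[0,0,0]},{"jaw":0,"xyz":[5.5,-8,66],"angular":[0,0,0]},{"jaw":-1,"xyz":[5.5,-8,66],"angular":[0,0,0]},{"jaw":-1,"xyz":[5.5,-8,66],"angular":[0,0,0]},{"jaw":-1,"xyz":[5.5,-8,66],"angular":[0,0,0]},{"jaw":-1,"xyz":[5.5,-8,66],"angular":[0,0,0]},{"jaw":-1,"xyz":[5.5,-8,66],"angular":[0,0,0]},{"jaw":-1,"xyz":[5.5,-8,66],"angular":[0,0,0]},{"jaw":-1,"xyz":[5.5,-8,66],"angular":[0,0,0]}]'
```

```text
clock: 4.08
eef_pos: [509.9, 126.8, 121.0]
tool_rot: [-3.142, -0.002, 0.245]
force: [-0.1, -0.1, 6.1]
width: 8.9
gripper_force: 59.2
```

```bash
python3 -m creep '[{"jaw":-1,"xyz":[0,0,-10],"angular":[0,0,0]},{"jaw":-1,"xyz":[0,0,-40],"angular":[0,0,0]},{"jaw":-1,"xyz":[-10,0,-75],"angular":[0,0,0]},{"jaw":-1,"xyz":[-45,-2,-105],"angular":[0,0,0]},{"jaw":-1,"xyz":[-82,-3,-120],"angular":[0,0,0.05]},{"jaw":-1,"xyz":[-90,25,-125],"angular":[0,0,0.12]},{"jaw":-1,"xyz":[-106,73,-125],"angular":[0,0,0.25]},{"jaw":-1,"xyz":[-115,97,-125],"angular":[0,0,0.38]},{"jaw":-1,"xyz":[-123,121,-125],"angular":[0,0,0.5]},{"jaw":-1,"xyz":[-123,121,-125],"angular":[0,0,0.5]},{"jaw":-1,"xyz":[-123,121,-125],"angular":[0,0,0.5]}]'
```

```text
clock: 5.45
eef_pos: [419.0, -20.0, 245.1]
tool_rot: [-3.141, 0.0, -0.254]
force: [-0.2, 1.0, -2.1]
width: 9.6
gripper_force: 58.7
```

```bash
python3 -m creep '[{"jaw":-1,"xyz":[3,30,0],"angular":[0,0,0]},{"jaw":-1,"xyz":[8,75,0],"angular":[0,0,0]},{"jaw":-1,"xyz":[12,110,5],"angular":[0,0,0]},{"jaw":-1,"xyz":[13,118,10],"angular":[0,0,0]},{"jaw":-1,"xyz":[13,118,10],"angular":[0,0,0]},{"jaw":-1,"xyz":[13,118,10],"angular":[0,0,0]}]'
cat > m2.py <<'E'
from h import *
import sys
y=-0.2545;c,s=np.cos(y),np.sin(y)
st=ctrl.read_state();e=st["eef_pos"]
def rk(p): return np.stack([p[...,0]*c+p[...,1]*s-670,-p[...,0]*s+p[...,1]*c+32,p[...,2]-90],-1)
print("tcp in rack",rk(e).round(1),st["tool_rot"].round(4),st["force"].round(1))
for n in("scene","top"):
    im,d=viewer.get_image(n);P=rk(cloud(n,d));cv2.imwrite(f"pics/{n}_{sys.argv[1]}.png",im[...,::-1])
    for r in silhouettes(n,"tray")[:2]:
        if r["score"]<.3: continue
        q=P[r["pixels"]&(d>0)];g=rk(e)
        q=q[(abs(q[:,0]-g[0]-105)<70)&(q[:,2]>100)&(q[:,2]<155)&(abs(q[:,1])<100)]
        if len(q)<50: continue
        print(n,round(r["score"],2),r["xy"],len(q),cv2.minAreaRect(q[:,:2].astype(np.float32)),np.percentile(q,[1,50,99],axis=0).round(1).tolist())
        i=q[abs(q[:,1])<60]
        for a,b in((50,75),(75,100),(100,125),(125,150),(150,165)):
            k=i[(i[:,0]-g[0]>a)&(i[:,0]-g[0]<b)]
            if len(k):print("  x",a,"z med",np.median(k[:,2]).round(1),"z by y",[np.median(k[(k[:,1]>l)&(k[:,1]<l+40),2]).round(1) for l in(-60,-20,20)])
E
python3 m2.py 2
```

```text
clock: 6.2
eef_pos: [402.4, -136.5, 235.0]
tool_rot: [-3.141, 0.0, -0.252]
force: [0.4, 0.6, -3.4]
width: 9.2
gripper_force: 58.8
tcp in rack [-246.2    1.2  145. ] [-3.1408e+00  3.0000e-04 -2.5240e-01] [ 0.4  0.6 -3.4]
scene 0.64 [238.2, 243.9] 3997 ((-144.033203125, 0.7275009155273438), (133.64886474609375, 149.51356506347656), 0.6678115129470825) [[-201.3, -72.0, 113.3], [-141.1, -0.9, 117.2], [-80.5, 73.1, 138.4]]
  x 50 z med 117.2 z by y [np.float64(117.2), np.float64(117.2), np.float64(117.1)]
  x 75 z med 117.1 z by y [np.float64(117.3), np.float64(116.9), np.float64(117.2)]
  x 100 z med 116.9 z by y [np.float64(116.9), np.float64(116.7), np.float64(117.0)]
  x 125 z med 116.8 z by y [np.float64(116.7), np.float64(116.8), np.float64(116.9)]
  x 150 z med 117.9 z by y [np.float64(117.3), np.float64(119.9), np.float64(117.2)]
top 0.91 [396.3, 240.1] 2582 ((-140.97715759277344, 1.2739410400390625), (120.80416107177734, 150.39146423339844), 0.35558420419692993) [[-200.3, -71.3, 111.1], [-121.7, 26.1, 117.9], [-82.2, 75.4, 128.8]]
  x 50 z med 117.5 z by y [np.float64(nan), np.float64(nan), np.float64(117.5)]
  x 75 z med 117.6 z by y [np.float64(nan), np.float64(118.5), np.float64(117.6)]
  x 100 z med 117.4 z by y [np.float64(117.5), np.float64(117.8), np.float64(117.3)]
  x 125 z med 117.6 z by y [np.float64(117.5), np.float64(117.4), np.float64(117.7)]
  x 150 z med 118.9 z by y [np.float64(118.4), np.float64(120.2), np.float64(118.1)]
  return _methods._mean(a, axis=axis, dtype=dtype,
  ret = ret.dtype.type(ret / rcount)
```

View pics/scene_2.png

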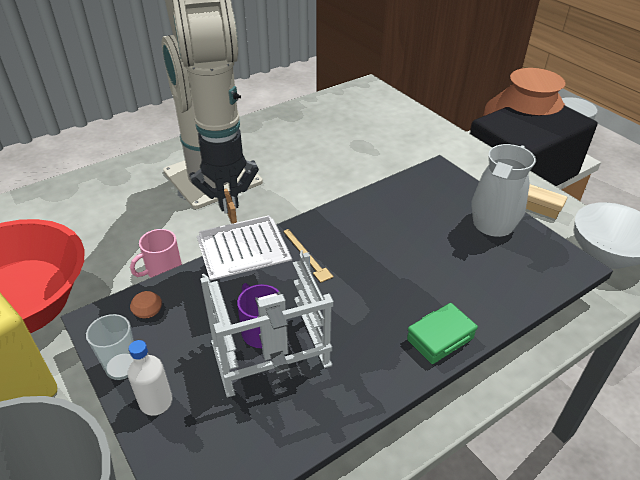

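```bash
python3 -m creep '[{"jaw":-1,"xyz":[5,0,5],"angular":[0,0,0.008]},{"jaw":-1,"xyz":[15,0,6],"angular":[0,0,0.008]},{"jaw":-1,"xyz":[27,0,6],"angular":[0,0,0.008]},{"jaw":-1,"xyz":[38,0,6],"angular":[0,0,0.008]},{"jaw":-1,"xyz":[48,0,6],"angular":[0,0,0.008]},{"jaw":-1,"xyz":[55,0,6],"angular":[0,0,0.008]},{"jaw":-1,"xyz":[55,0,6],"angular":[0,0,0.008]}]'; python3 m2.py 3 2>/dev/null
```

```text
clock: 7.28
eef_pos: [455.7, -152.1, 228.9]
tool_rot: [3.142, -0.0, -0.263]
force: [-0.8, -0.3, -2.7]
width: 9.3
gripper_force: 58.8
tcp in rack [-190.7   -0.5  138.9] [ 3.1415e+00 -1.0000e-04 -2.6320e-01] [-0.8 -0.3 -2.7]
scene 0.77 [247.1, 264.9] 4268 ((-89.14358520507812, -1.036712646484375), (150.2234344482422, 132.92849731445312), 89.7623291015625) [[-146.5, -72.7, 107.4], [-88.1, -0.7, 111.3], [-24.8, 71.3, 136.6]]
  x 50 z med 111.3 z by y [np.float64(111.2), np.float64(111.2), np.float64(111.5)]
  x 75 z med 111.1 z by y [np.float64(111.1), np.float64(111.2), np.float64(111.1)]
  x 100 z med 110.9 z by y [np.float64(110.9), np.float64(110.9), np.float64(110.8)]
  x 125 z med 110.7 z by y [np.float64(110.9), np.float64(110.7), np.float64(110.7)]
  x 150 z med 111.9 z by y [np.float64(111.5), np.float64(114.4), np.float64(110.9)]
top 0.6 [397.2, 215.3] 2041 ((-86.84523010253906, -0.4375457763671875), (149.0095977783203, 121.15727233886719), 89.36981964111328) [[-145.6, -72.0, 104.7], [-61.1, 32.8, 111.6], [-27.7, 72.8, 122.3]]
  x 50 z med 111.3 z by y [np.float64(nan), np.float64(nan), np.float64(111.3)]
  x 75 z med 111.4 z by y [np.float64(nan), np.float64(nan), np.float64(111.4)]
  x 100 z med 111.3 z by y [np.float64(112.2), np.float64(109.8), np.float64(111.0)]
  x 125 z med 111.0 z by y [np.float64(111.0), np.float64(110.9), np.float64(111.1)]
  x 150 z med 112.6 z by y [np.float64(111.7), np.float64(114.2), np.float64(111.9)]
```

Run:
```python
import cv2
a=cv2.imread("pics/scene_3.png")[215:400,180:350]
cv2.imwrite("pics/c3.png",cv2.resize(a,None,fx=3.2,fy=3.2,interpolation=cv2.INTER_CUBIC))
```

```text
(no output)
```

View pics/c3.png

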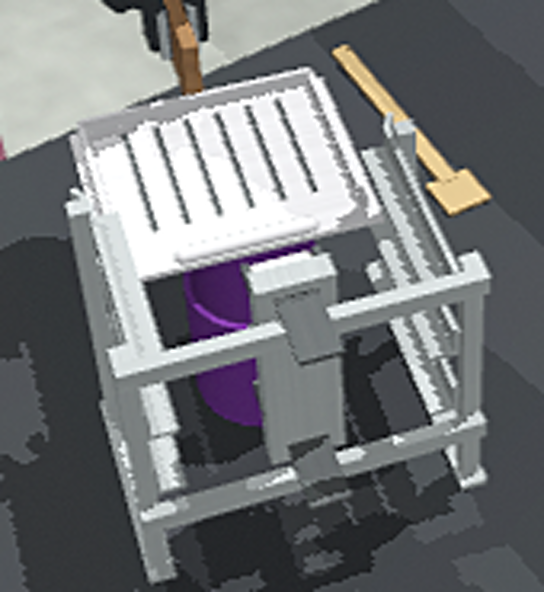

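The tray's rear edge is between the flared lips at the middle level (crop ~(140,275) and (375,215)). It is centred and about 2 mm above the rails, and the mug stands clear below. Going on in.

```bash
python3 -m creep '[{"jaw":-1,"xyz":[8,-0.5,0],"angular":[0,0,-0.004]},{"jaw":-1,"xyz":[18,-0.5,0],"angular":[0,0,-0.004]},{"jaw":-1,"xyz":[28,-0.5,0],"angular":[0,0,-0.004]},{"jaw":-1,"xyz":[36,-0.5,0],"angular":[0,0,-0.004]},{"jaw":-1,"xyz":[40,-0.5,0],"angular":[0,0,-0.004]},{"jaw":-1,"xyz":[40,-0.5,0.5],"angular":[0,0,-0.004]},{"jaw":-1,"xyz":[40,-0.5,0.5],"angular":[0,0,-0.004]}]'
python3 -m creep '[{"jaw":-1,"xyz":[0,0,0.5],"angular":[0,0,0]},{"jaw":-1,"xyz":[0,0,1],"angular":[0,0,0]},{"jaw":-1,"xyz":[0,0,1],"angular":[0,0,0]}]'
```

```text
clock: 8.35
eef_pos: [493.6, -161.8, 228.4]
tool_rot: [-3.142, 0.001, -0.259]
force: [-0.1, 0.7, -1.9]
width: 9.5
gripper_force: 58.8
clock: 8.72
eef_pos: [493.9, -161.8, 227.5]
tool_rot: [-3.142, 0.0, -0.259]
force: [-0.3, 0.0, -2.3]
width: 9.2
gripper_force: 58.8
```

```bash
for i in 1 2 3; do python3 -m creep '[{"jaw":-1,"xyz":[0,0,0.5],"angular":[0,0,0]},{"jaw":-1,"xyz":[0,0,0.5],"angular":[0,0,0]}]' | egrep 'eef|force: \['; done
```

```text
eef_pos: [494.0, -161.9, 227.0]
force: [0.7, 0.7, -2.3]
eef_pos: [494.0, -161.9, 226.6]
force: [-0.2, 1.1, -2.4]
eef_pos: [494.0, -161.9, 226.1]
force: [-1.4, -0.0, -1.2]
```

```bash
python3 -m creep '[{"jaw":-1,"xyz":[3,0,0],"angular":[0,0,0]},{"jaw":-1,"xyz":[8,0,0],"angular":[0,0,0]},{"jaw":-1,"xyz":[13,0,0],"angular":[0,0,0]},{"jaw":-1,"xyz":[15,0,0],"angular":[0,0,0]},{"jaw":-1,"xyz":[15,0,0],"angular":[0,0,0]}]' | egrep 'clock|eef|force: \['; for i in 1 2 3 ; do python3 -m creep '[{"jaw":-1,"xyz":[1,0,0],"angular":[0,0,0]},{"jaw":-1,"xyz":[2,0,0],"angular":[0,0,0]},{"jaw":-1,"xyz":[2,0,0],"angular":[0,0,0]}]' | egrep 'eef|force: \['; done
```

```text
clock: 10.1
eef_pos: [509.0, -165.9, 226.1]
force: [-0.5, 0.5, -0.7]
eef_pos: [510.5, -166.3, 226.0]
force: [-2.3, 1.5, 0.3]
eef_pos: [512.5, -166.8, 226.0]
force: [-2.0, 0.7, 1.9]
eef_pos: [514.5, -167.3, 226.1]
force: [-1.6, 0.9, 2.1]
```

```bash
for i in 1 2 3 4; do python3 -m creep '[{"jaw":-1,"xyz":[1,0,0],"angular":[0,0,0]},{"jaw":-1,"xyz":[2,0,0],"angular":[0,0,0]},{"jaw":-1,"xyz":[2,0,0],"angular":[0,0,0]}]' | egrep 'clock|eef|force: \['; done
```

```text
clock: 11.6
eef_pos: [516.4, -167.8, 226.0]
force: [-3.3, 0.2, 2.1]
clock: 11.98
eef_pos: [518.4, -168.3, 226.0]
force: [-1.7, 1.1, 2.7]
clock: 12.35
eef_pos: [519.6, -168.7, 226.0]
force: [-5.1, 1.5, 3.4]
clock: 12.72
eef_pos: [520.4, -168.9, 226.0]
force: [-7.6, 2.5, 6.6]
```

```bash
for i in 1 2 3 ; do python3 -m creep '[{"jaw":-1,"xyz":[1,0,0],"angular":[0,0,0]},{"jaw":-1,"xyz":[1,0,0],"angular":[0,0,0]}]' | egrep 'clock|eef|force: \['; done
```

```text
clock: 12.98
eef_pos: [521.5, -169.2, 226.0]
force: [-8.8, 2.8, 6.9]
clock: 13.22
eef_pos: [522.6, -169.5, 226.0]
force: [-7.7, 2.1, 7.2]
clock: 13.48
eef_pos: [523.8, -169.8, 226.0]
force: [-6.5, 2.4, 5.8]
```

```bash
for i in 1 2 3 4; do python3 -m creep '[{"jaw":-1,"xyz":[1,0,0],"angular":[0,0,0]},{"jaw":-1,"xyz":[1,0,0],"angular":[0,0,0]}]' | egrep 'clock|eef|force: \['; done
```

```text
clock: 13.72
eef_pos: [524.9, -170.0, 226.0]
force: [-6.0, 1.6, 5.2]
clock: 13.98
eef_pos: [526.0, -170.4, 226.1]
force: [-5.2, 1.8, 5.9]
clock: 14.22
eef_pos: [527.0, -170.6, 226.0]
force: [-5.9, 1.5, 5.0]
clock: 14.48
eef_pos: [528.0, -170.9, 226.0]
force: [-7.0, 1.4, 4.8]
```

```bash
for i in 1 2; do python3 -m creep '[{"jaw":-1,"xyz":[1,0,0],"angular":[0,0,0]},{"jaw":-1,"xyz":[1,0,0],"angular":[0,0,0]}]' | egrep 'clock|eef|force: \['; done
```

```text
clock: 14.72
eef_pos: [529.1, -171.2, 226.0]
force: [-5.3, 2.4, 5.6]
clock: 14.98
eef_pos: [530.2, -171.4, 226.0]
force: [-4.6, 2.1, 5.1]
```

```bash
for i in 1 2 3; do python3 -m creep '[{"jaw":-1,"xyz":[0.8,0,0],"angular":[0,0,0]},{"jaw":-1,"xyz":[0.8,0,0],"angular":[0,0,0]}]' | egrep 'clock|eef|force: \['; done; python3 m2.py 4 2>/dev/null
```

```text
clock: 15.22
eef_pos: [531.0, -171.7, 226.0]
force: [-3.8, 2.0, 5.6]
clock: 15.48
eef_pos: [531.9, -171.9, 226.0]
force: [-5.1, 1.3, 3.9]
clock: 15.72
eef_pos: [532.5, -172.1, 226.0]
force: [-5.3, 2.4, 4.5]
tcp in rack [-111.3   -0.5  136. ] [-3.1415e+00  1.3000e-03 -2.5930e-01] [-5.3  2.4  4.5]
scene 0.88 [253.4, 290.7] 3415 ((-9.89288330078125, 0.00339508056640625), (152.62339782714844, 132.46719360351562), 89.69719696044922) [[-68.0, -68.0, 104.5], [-25.6, -2.9, 108.8], [54.6, 72.7, 150.1]]
  x 50 z med 108.5 z by y [np.float64(108.4), np.float64(108.6), np.float64(108.6)]
  x 75 z med 108.5 z by y [np.float64(108.3), np.float64(108.7), np.float64(108.5)]
  x 100 z med 108.4 z by y [np.float64(108.4), np.float64(108.7), np.float64(108.3)]
  x 125 z med 108.8 z by y [np.float64(108.8), np.float64(109.0), np.float64(108.7)]
  x 150 z med 108.8 z by y [np.float64(109.0), np.float64(nan), np.float64(108.5)]
top 0.87 [403.0, 183.7] 1107 ((-6.527660369873047, 2.449066162109375), (140.2091827392578, 122.89080047607422), 89.34864044189453) [[-65.8, -63.5, 102.1], [0.0, 43.7, 109.3], [52.7, 71.1, 120.5]]
  x 50 z med 108.6 z by y [np.float64(nan), np.float64(nan), np.float64(108.6)]
  x 75 z med 109.3 z by y [np.float64(nan), np.float64(nan), np.float64(109.3)]
  x 100 z med 108.8 z by y [np.float64(nan), np.float64(nan), np.float64(108.8)]
  x 125 z med 109.1 z by y [np.float64(nan), np.float64(106.9), np.float64(109.1)]
  x 150 z med 109.8 z by y [np.float64(110.1), np.float64(108.9), np.float64(109.8)]
```

```bash
for i in 1 2 3; do python3 -m creep '[{"jaw":-1,"xyz":[0.8,0,0],"angular":[0,0,0]},{"jaw":-1,"xyz":[0.8,0,0],"angular":[0,0,0]}]' | egrep 'clock|eef|force: \['; done
```

```text
clock: 16.18
eef_pos: [532.4, -172.1, 226.0]
force: [-6.5, 2.7, 7.3]
clock: 16.42
eef_pos: [532.5, -172.0, 226.0]
force: [-8.7, 3.2, 8.6]
clock: 16.68
eef_pos: [532.5, -172.0, 226.1]
force: [-11.9, 3.4, 9.9]
```

```bash
python3 -m creep '[{"jaw":-1,"xyz":[0.5,0,-0.5],"angular":[0,0,0]},{"jaw":-1,"xyz":[0.8,0,-0.5],"angular":[0,0,0]},{"jaw":-1,"xyz":[0.8,0,-0.5],"angular":[0,0,0]}]' | egrep 'clock|eef|force: \['
```

```text
clock: 17.05
eef_pos: [532.5, -172.1, 226.1]
force: [-13.8, 4.0, 8.9]
```

```bash
python3 -m creep '[{"jaw":-1,"xyz":[-1,0,0],"angular":[0,0,0]},{"jaw":-1,"xyz":[-2.3,0,-0.3],"angular":[0,0,0]},{"jaw":-1,"xyz":[-2.3,0,-0.3],"angular":[0,0,0]}]' | egrep 'eef|force: \['
python3 -m creep '[{"jaw":-0.6,"xyz":[0,0,0],"angular":[0,0,0]},{"jaw":-0.3,"xyz":[0,0,0],"angular":[0,0,0]},{"jaw":-0.1,"xyz":[0,0,0],"angular":[0,0,0]},{"jaw":-0.1,"xyz":[0,0,0],"angular":[0,0,0]},{"jaw":-0.1,"xyz":[0,0,0],"angular":[0,0,0]}]'; python3 m2.py 5 2>/dev/null | egrep 'tcp|scene|top'
```

```text
eef_pos: [532.5, -172.1, 226.2]
force: [-6.1, 0.8, 2.4]
clock: 18.05
eef_pos: [534.1, -172.5, 226.8]
tool_rot: [3.142, -0.0, -0.259]
force: [-0.1, 1.0, 0.4]
width: 38.6
gripper_force: 0.0
tcp in rack [-109.7   -0.5  136.8] [ 3.1416e+00 -3.0000e-04 -2.5920e-01] [-0.1  1.   0.4]
scene 0.59 [252.8, 289.7] 3389 ((-8.249141693115234, -0.5850982666015625), (149.0459442138672, 131.89576721191406), 89.2032699584961) [[-67.9, -67.5, 105.1], [-25.7, -3.5, 108.8], [54.4, 72.3, 149.8]]
top 0.62 [401.4, 185.3] 1128 ((-6.299407958984375, 2.3470611572265625), (120.55171203613281, 144.71218872070312), 0.503389298915863) [[-66.2, -63.7, 103.1], [-3.5, 43.9, 109.3], [52.1, 72.4, 119.8]]
```

Released, and the tray stayed put. Now lifting clear and checking.

```bash
python3 -m creep '[{"jaw":-0.1,"xyz":[0,0,-10],"angular":[0,0,0]},{"jaw":-0.1,"xyz":[0,0,-35],"angular":[0,0,0]},{"jaw":-0.1,"xyz":[-20,0,-65],"angular":[0,0,0]},{"jaw":-0.1,"xyz":[-60,0,-95],"angular":[0,0,0]},{"jaw":-0.1,"xyz":[-60,0,-110],"angular":[0,0,0]},{"jaw":-0.1,"xyz":[-60,0,-110],"angular":[0,0,0]},{"jaw":-0.1,"xyz":[-60,0,-110],"angular":[0,0,0]}]'; python3 m2.py 6 2>/dev/null | egrep 'tcp|scene|top'
python3 - <<'E'
import cv2,numpy as np
a=cv2.imread("pics/scene_6.png");a=cv2.resize(a[200:400,180:350],None,fx=2.35,fy=2.35,interpolation=cv2.INTER_CUBIC)
b=cv2.imread("pics/top_6.png");b=cv2.resize(b[110:310,350:550],(400,400));b=cv2.copyMakeBorder(b,0,70,0,0,0)
cv2.imwrite("pics/c6.png",np.hstack([a[:470],b]))
E
```

```text
clock: 19.12
eef_pos: [476.0, -157.0, 336.5]
tool_rot: [-3.142, 0.0, -0.259]
force: [0.9, -0.1, -0.3]
width: 38.4
gripper_force: 0.0
tcp in rack [-1.698e+02 -1.000e-01  2.465e+02] [-3.1416e+00  4.0000e-04 -2.5910e-01] [ 0.9 -0.1 -0.3]
scene 0.68 [251.8, 289.5] 2692 ((-62.39808654785156, 6.688819885253906), (134.76634216308594, 138.95571899414062), 0.16141743957996368) [[-121.0, -61.0, 105.4], [-41.7, -2.3, 109.1], [3.7, 72.8, 154.2]]
top 0.94 [409.0, 182.2] 810 ((-30.70528793334961, 42.41773223876953), (58.153175354003906, 79.42314910888672), 80.87023162841797) [[-66.1, 11.2, 102.5], [-31.6, 41.0, 109.4], [4.6, 72.7, 121.4]]
```

View pics/c6.png

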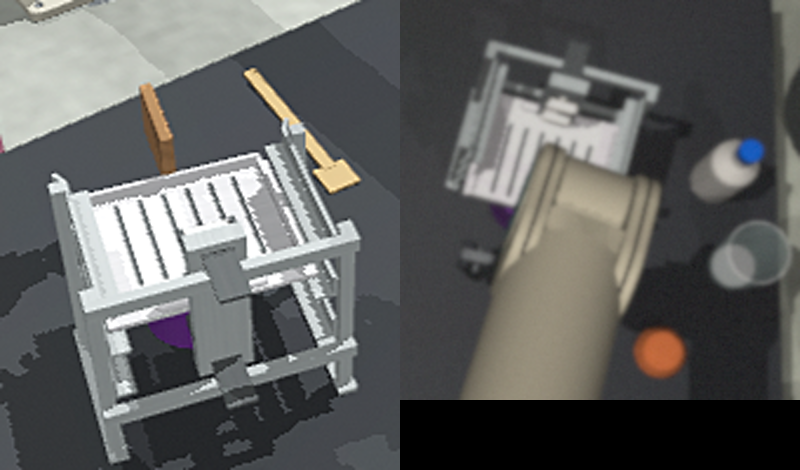

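The tray lies level on the middle rails against the back post (crop ~(170,250)), and its front edge hasn't moved since the press. The mug is still below and the hand is clear. Handing in.

```bash
python3 -c "
from cell import ctrl
print(ctrl.finish_job())"
```

```text
the job is handed in; nothing more can be done
None
```

I slid the tray onto the middle rails (the purple mug was in the rack), pressed it past the roller to the stop with about 14 N, let go and handed the job in at about 19 s; the pin travel wasn't visible, so "home" rests on the felt stop and the tray not moving after release.

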